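# Clamp a wooden blank in the wood-burning jig

## Task

Clamp the oblong wooden blank in the jig, ready for burning: lay it flat on the bed, slide it endways under the lip of the aluminium retaining block, and slide the steel clamp toe up over its other end so that the blank is pushed fully home against the spring and stays held there when you let go. Feel for the stop: cease pushing as soon as it comes up firm, without forcing it, and leave everything else on the table where it is.

Things in the scene. Friction and masses are not known exactly. Their poses are not given: they have to be found in the camera images.
- blank_mid (a point): centre (half-way up) of the loose oblong blank: plain light wood, 120 x 50 x 12 mm, 40 to 80 g, lying flat on the table; x along its 120 mm length, z up; both ends alike. When home in the jig this point is at jig x = 22 to 44 mm (60 mm short of the stop), y = 0 (+-2 mm of side play), z = 21 mm
- jig: the fixed jig: a plywood board 305 x 120 x 15 mm, x from -170 to +135 mm, y +-60 mm; its top face, z = 15 mm, is the bed. Origin at the board's underside; x = the way the blank is pushed home, z up. At the +x end the aluminium retaining block, 80 mm wide, top 38 mm above the table; at the -x end the steel clamp toe. Heights are above the table
- block: aluminium retaining block; origin on the bed below the front edge of its lip (jig x = 72, y = 0, z = 15 mm), axes as the jig's. Under the lip an undercut pocket open towards jig -x: 54 mm wide, 15 mm high. Flared guides, open above, 14 mm high, lead in from jig x = 57 mm (70 mm apart there). Inside, out of sight: a rubber-faced depth stop, set anew each time, and a sprung ejector
- lip (a point): middle of the lip's lower front edge (jig x = 72, y = 0, z = 30 mm). The firm stop (8 N per mm) is 10 to 32 mm behind it (jig x = 82 to 104 mm), to be felt for; pressing it over 12 N is forcing it. The ejector stands 7 mm out of the stop: pushes back 1.0 N when first touched, 4.5 N (rising evenly) when the blank is home on the stop, and pushes the blank out again 7 mm unless the toe holds it
- toe_face (a point): foot of the clamp toe's upright face, 44 mm wide, at bed height (jig x = -105 to -90 mm at the start, y = 0; -38 to -16 mm when the blank is home), axes as the jig's. A nose above it overhangs the blank by 12 mm, underside 31 mm above the table. The toe slides along jig x (limit -5 mm) with a steady drag of 6 N, stays where left and holds against the ejector
- toe_post (a point): middle of the square black grip post on top of the clamp toe: 22 x 22 mm, sides parallel to the jig's x and y, from 41 to 80 mm above the table; this point is 62 mm above the table and 23 mm behind the toe's face (y = 0 in the jig); top of the toe's block 41 mm above the table
- coaster: round wooden disc, 84 mm across, 12 mm thick, lying flat; not the work piece, to be left alone (origin at centre of underside)
- tile: square wooden tile 90 x 90 x 8 mm lying flat; to be left alone (origin at centre of underside)
- sander: cork sanding block 100 x 60 x 28 mm; to be left alone
- brush: small hand brush; to be left alone
- glue: standing white glue bottle, 52 mm across, 130 mm high; to be left alone
- driver: screwdriver lying flat; to be left alone
- pinbox: open grey box 120 x 90 x 35 mm; to be left alone
Not all that is in view belongs to the job. Leave any green, purple or yellow look-alike of the part that bears blank_mid alone.

How it is judged (in metres and radians):
At the end, for the whole second after the job is handed in: Blank at rest, flat on the bed, endways in the pocket (within 4 mm of its middle, 0.08 rad), pressed home so that the block's spring and stop bear on it with over 3.7 N (within 1.6 mm of the stop); the clamp toe within 2.5 mm of its other end, holding it with the robot away (contact force between blank and block above 3.7 N and x of blank_mid in the frame of jig between 0.02 and 0.047 m and y of blank_mid in the frame of jig between -0.004 and 0.004 m and z of blank_mid in the frame of jig between 0.019 and 0.0235 m and angle between the x axis of blank_mid and the x axis of jig, either way round below 0.08 rad and horizontal distance between toe_face and blank_mid below 0.0625 m and linear speed of blank below 0.01 m/s); the robot touches nothing.
It fails at once if the blank is forced against the retaining block with more than 12 N (contact force between blank and block above 12 N).
It fails at once if anything else on the table is moved more than 20 mm (distance of any of coaster, tile, sander, brush, glue, driver, pinbox from where it was at the start of the episode above 0.02 m).
It also fails if it takes over 64 s, if anything falls off the work surface, if the arm or the gripper's body presses on something with over 40 N, if the wrist force passes 120 N, or if a joint passes its speed limit or range.

## Robot

A 7-joint arm with a two-finger parallel gripper is mounted at the origin on the work surface. World frame = base frame: x ahead of the robot, y to its left, z up, the work surface at z = 0. Lengths are in mm, angles in rad, forces in N, time in s.
With the tool pointing down it reaches from about 400 to 850 mm from the base axis. Payload 10.4 kg.
Tool frame: the origin (TCP) lies between the finger pads; the fingertips stand 14 mm ahead of it and the grasp point (between the pads) lies 5 mm behind it; y points along the fingers, x is the direction in which the jaws open and shut, and the axes are right-handed (so a half turn about y gives the same grasp; the last joint's range is limited). The gripper opens to 87 mm and grips with 3 to 60 N. Pads are 19 mm wide; open, the fingers measure 117 mm over their backs; the gripper's body (75 mm by 190 mm) begins 51 mm behind the grasp point.
Start: joints at [1.228, 0.332, -0.065, 1.46, 0.022, 1.35, -0.088], TCP at [196.507, -593.326, 236.576] pointing down, gripper open.
Joint ranges: [-2.6, 2.6], [-0.5, 2.12], [-1.47, 1.34], [0.16, 2.42], [-1.27, 4.41], [0.06, 2.06], [-2.6, 2.6]. Speed limits (rad/s): [2.22, 2.22, 2.79, 2.79, 3.14, 3.14, 3.14].

## Interface

Orientations are given as a 3x3 rotation matrix whose columns are the frame's x, y, z axes.
In Python, from rig import arm gives the robot as it stands. The module is installed in compiled form; this text tells all that it offers. Calls block until the motion is done:
- arm.move_to(position, orientation): joint-space move of the TCP to a pose.
- arm.movel(position, speed=150, attitude=None, f_stop=None): straight line of the TCP; attitude=None keeps the orientation; speed is the mean speed in mm/s. With f_stop (N) it stops when the force on the tool has changed by that much, and returns True; else False.
- arm.goto_joints(angles): joint-space move.
- arm.grip(opening): finger opening in mm; the grip force is fixed at half the most; returns when the fingers have stopped.
- arm.hold(seconds).
- arm.inverse_kinematics(position, orientation): joint angles nearest the present ones, or None.
- arm.get_obs(): the state.
- arm.get_image(name): name is "scene" or "top" or "wrist"; returns the picture (480x640x3 uint8, blue, green, red); there is no depth.
- arm.camera_model(name): a dict with "fov_y" (degrees; the focal length in pixels is half the picture's height over the tangent of half this angle, whatever the lens; pixels are square), "cx", "cy" (the principal point, pixels), "extrinsics" (4x4, takes a point from camera to world coordinates). Camera axes: x right, y down, z forward; pixel columns grow to the right and rows downward; lengths in mm; the calibration is good to about 2 mm. A picture is of the moment at which its call begins: read the wrist's pose just before it. camera_model takes no time and is no camera call; for the wrist camera it gives the pose at the moment of the call.
A pose or a line that the arm cannot do raises arm.IKError and nothing moves.
- arm.sign_off(): hands the job in, once; it reports no verdict.
The state is a dict: "time": time; "joint_pos": joint angles; "joint_velocities": joint speeds; "joint_efforts": joint torques, N m; "position": TCP position; "eef_rot": TCP orientation; "force": force on the tool from outside, world axes, zero at the start; "moment": the same for the moment, N m; "grip_width": finger opening in mm.
Only numpy, scipy, OpenCV 4.12 (cv2) and the standard library are available. Lean on these libraries where they do the work, as an engineer would, in place of code of your own. Each camera call takes 0.05 s, during which the arm holds its last target. There are 200 camera calls.

## Working session

There is one attempt and no reset: what is moved stays moved. The work goes in short steps, each a Python script; the robot and the scene stay as the last script left them, time stands still between calls to the robot, and variables do not carry over. Pictures are saved under pics/ and viewed, about 8 in all and at most 12, crops included, and the job is handed in when it is done.

```bash
mkdir -p pics; cat > h.py <<'E'
import numpy as np, cv2
from rig import arm
def cam(n):
    m=arm.camera_model(n); return m, arm.get_image(n)
def ray(m,u,v,z):
    f=240/np.tan(np.radians(m["fov_y"])/2); E=np.array(m["extrinsics"])
    d=E[:3,:3]@np.array([(u-m["cx"])/f,(v-m["cy"])/f,1]); o=E[:3,3]
    return o+d*(z-o[2])/d[2]
def proj(m,p):
    f=240/np.tan(np.radians(m["fov_y"])/2); E=np.array(m["extrinsics"])
    c=E[:3,:3].T@(np.array(p)-E[:3,3]); return m["cx"]+f*c[0]/c[2], m["cy"]+f*c[1]/c[2]
E
python3 - <<'E'
from h import *
for n in("scene","top"):
    m,i=cam(n); cv2.imwrite(f"pics/{n}0.png",i); print(n,m)
o=arm.get_obs(); print(o["time"],o["position"],o["eef_rot"],o["force"])
E
```

```text
scene {'fov_y': 42.80081290416754, 'cx': 313.70527044315645, 'cy': 240.12142575910264, 'extrinsics': array([[ 8.34206245e-01,  4.49835037e-01, -3.18980219e-01,
         9.85708447e+02],
       [ 5.51405215e-01, -6.88007187e-01,  4.71803349e-01,
        -6.84862033e+02],
       [-7.22700664e-03, -5.69468656e-01, -8.21981277e-01,
         1.28176823e+03],
       [ 0.00000000e+00,  0.00000000e+00,  0.00000000e+00,
         1.00000000e+00]])}
top {'fov_y': 55.34965368935014, 'cx': 309.0552757254587, 'cy': 243.37393097892695, 'extrinsics': array([[ 8.89799866e-03, -9.93894402e-01,  1.09976104e-01,
         4.34661279e+02],
       [-9.99948356e-01, -8.30384991e-03,  5.85935643e-03,
         6.97690566e+00],
       [-4.91035650e-03, -1.10022560e-01, -9.93916961e-01,
         1.00602127e+03],
       [ 0.00000000e+00,  0.00000000e+00,  0.00000000e+00,
         1.00000000e+00]])}
0.1 [ 196.36408865 -593.02925341  235.83982981] [[ 3.14361524e-01 -4.60673508e-04  9.49303229e-01]
 [-9.49302545e-01  1.14201835e-03  3.14361852e-01]
 [-1.22893988e-03 -9.99999242e-01 -7.83119058e-05]] [ 0.53818151 -0.07668356  0.64607156]
```

View pics/top0.png

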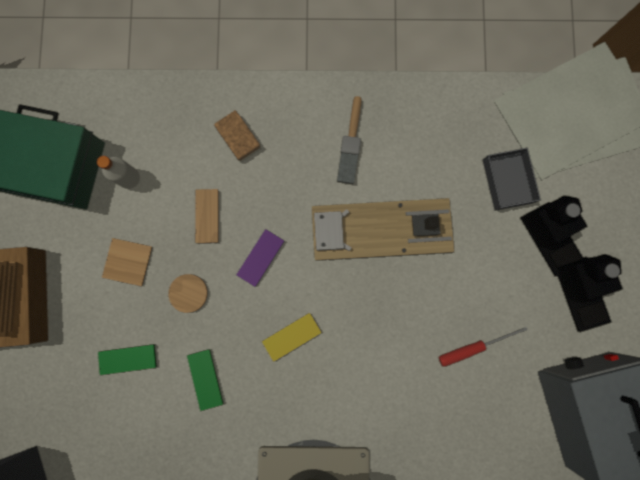

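View pics/scene0.png

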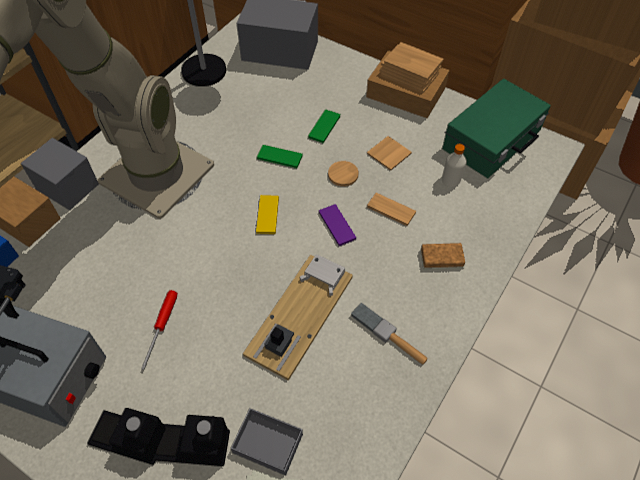

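Top view: the plain blank is at about (206,216), and the jig board runs (313,232) to (453,226) with the block on the left and the toe at (427,225). The purple, yellow and green ones are decoys. Next I measure the blank and jig coarsely, then look from the wrist.

```bash
python3 - <<'E'
from h import *
m=arm.camera_model("top"); i=cv2.imread("pics/top0.png")
h=cv2.cvtColor(i,cv2.COLOR_BGR2HSV)
def rect(box,z,name):
    x0,y0,x1,y1=box; s=h[y0:y1,x0:x1]
    k=cv2.inRange(s,(5,60,60),(30,255,255))
    c=max(cv2.findContours(k,0,2)[0],key=cv2.contourArea)+np.array([x0,y0])
    P=np.array([ray(m,*p[0],z)[:2] for p in c],np.float32)
    r=cv2.minAreaRect(P); print(name,r,cv2.boxPoints(r).round(0).tolist())
rect((185,180,230,252),12,"blank"); rect((300,185,470,270),15,"jig")
for n,p in dict(postc=(432,225),block=(330,231)).items(): print(n,ray(m,*p,60 if n=="postc" else 38))
b=ray(m,206,216,6)
def R(th): # jaw axis x at angle th, y down
    x=np.array([np.cos(th),np.sin(th),0]);y=np.array([0,0,-1.]);return np.c_[x,y,np.cross(x,y)]
for th in np.arange(-np.pi,np.pi,np.pi/6):
    q=arm.inverse_kinematics([b[0],b[1],250],R(th)); q2=arm.inverse_kinematics([ray(m,380,228,15)[0],ray(m,380,228,15)[1],250],R(th))
    print(round(th,2),None if q is None else np.round(q,2),None if q2 is None else np.round(q2,2))
m=arm.camera_model("wrist");o=arm.get_obs();print(m["fov_y"],m["cx"],m["cy"]);E=m["extrinsics"]
print("cam in tool",(np.array(o["eef_rot"]).T@(E[:3,3]-o["position"])).round(1),"\n",(np.array(o["eef_rot"]).T@E[:3,:3]).round(3))
E
```

```text
blank ((604.1882934570312, 239.4347381591797), (120.81707763671875, 51.024173736572266), 1.7651876211166382) [[543.0, 263.0], [545.0, 212.0], [665.0, 216.0], [664.0, 267.0]]
jig ((578.1210327148438, -146.5934295654297), (120.6937026977539, 304.5966796875), 3.8076465129852295) [[508.0, 1.0], [528.0, -303.0], [648.0, -295.0], [628.0, 9.0]]
postc [ 580.04913164 -243.61081249   60.        ]
block [568.71401749 -31.77889566  38.        ]
-3.14 [ 0.32  0.69 -1.25  1.32  0.65  1.57  2.3 ] [-0.76  0.56  1.33  1.57 -0.55  1.44 -2.54]
-2.62 [-1.25  0.72  1.32  1.41 -0.69  1.53 -2.59] [ 0.5   0.29 -0.41  1.5   0.12  1.37 -2.54]
-2.09 [-0.98  0.45  0.74  1.4  -0.31  1.41 -2.33] [ 0.53  0.3  -0.46  1.5   0.13  1.37 -2.03]
-1.57 [ 0.18  0.54 -0.94  1.33  0.43  1.48 -2.29] [ 0.57  0.3  -0.51  1.5   0.15  1.38 -1.51]
-1.05 [ 0.21  0.56 -0.99  1.33  0.46  1.49 -1.79] [ 0.6   0.31 -0.54  1.5   0.16  1.38 -1.  ]
-0.52 [ 0.25  0.6  -1.08  1.32  0.52  1.51 -1.3 ] [ 0.65  0.32 -0.61  1.49  0.19  1.38 -0.49]
-0.0 [ 0.29  0.64 -1.16  1.32  0.58  1.54 -0.8 ] [ 0.7   0.34 -0.67  1.49  0.21  1.39  0.01]
0.52 [ 0.35  0.75 -1.34  1.32  0.72  1.6  -0.36] [ 0.75  0.35 -0.74  1.49  0.24  1.39  0.52]
1.05 [ 0.35  0.74 -1.33  1.32  0.72  1.6   0.17] [ 0.69  0.33 -0.67  1.49  0.21  1.39  1.06]
1.57 [ 0.34  0.72 -1.3   1.32  0.69  1.59  0.71] [ 0.73  0.35 -0.72  1.49  0.23  1.39  1.57]
2.09 [ 0.32  0.69 -1.25  1.32  0.65  1.57  1.25] [ 1.05  0.55 -1.24  1.48  0.52  1.48  1.91]
2.62 [ 0.32  0.69 -1.25  1.32  0.65  1.57  1.78] [ 1.05  0.55 -1.24  1.48  0.52  1.48  2.43]
64.97113170662418 315.8558926428143 236.30293360376697
cam in tool [   0.3 -148.3   80.9] 
 [[ 1.    -0.001 -0.   ]
 [-0.    -0.294  0.956]
 [-0.001 -0.956 -0.294]]
```

```bash
cat >> h.py <<'E'
def R(th):
    x=np.array([np.cos(th),np.sin(th),0]);y=np.array([0,0,-1.]);return np.c_[x,y,np.cross(x,y)]
E
python3 - <<'E'
from h import *
arm.move_to([578,-147,180],R(0.066))
arm.hold(0.3)
m,i=cam("wrist"); cv2.imwrite("pics/w1.png",i)
import pickle; pickle.dump(m,open("w1.pkl","wb"))
o=arm.get_obs();print(o["time"],o["position"],o["force"])
E
```

```text
2.5667 [ 577.95465376 -147.25053626  180.00394612] [0.92438644 0.00199619 0.35787873]
```

View pics/w1.png

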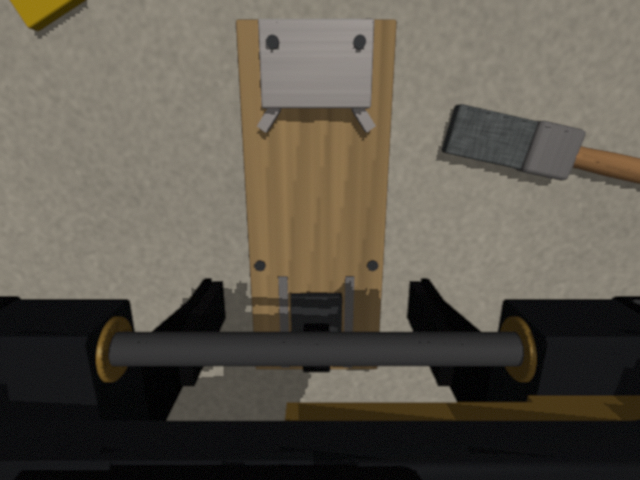

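The wrist view shows the block with its lip's front edge at v≈107 (u 262–371) and the board edges running from u 237/396 at the top to about 255/381. The toe's nose edge is at v≈293. I'll fit these.

```bash
python3 - <<'E'
from h import *; import pickle
m=pickle.load(open("w1.pkl","rb")); i=cv2.imread("pics/w1.png"); h=cv2.cvtColor(i,cv2.COLOR_BGR2HSV)
k=cv2.inRange(h,(8,75,60),(25,255,255))
L=[];Rr=[]
for v in list(range(30,100,5))+list(range(140,250,5)):
    u=np.where(k[v,215:415])[0]+215
    L.append(ray(m,u[0],v,15)[:2]);Rr.append(ray(m,u[-1],v,15)[:2])
def fit(P):
    vx,vy,x,y=cv2.fitLine(np.array(P,np.float32),cv2.DIST_HUBER,0,.01,.01).ravel()
    s=np.sign(vy); return np.array([vx,vy])*s,np.array([x,y])
d1,p1=fit(L);d2,p2=fit(Rr);psi=[np.arctan2(*d[::-1]) for d in(d1,d2)];print("psi",psi)
ps=np.mean(psi);d=np.array([np.cos(ps),np.sin(ps)]);n=np.array([-d[1],d[0]])
print("edge y",p1@n,p2@n,"width",(p1-p2)@n)
c=(p1@n+p2@n)/2
for nm,(u,v,z) in dict(lipTop=(316,107,38),boardend=(316,20,15),nose=(316,293,41),noseL=(292,293,41),noseR=(341,293,41),blkL=(262,107,38),blkR=(371,107,38)).items():
    p=ray(m,u,v,z)[:2];print(nm,p,"along",p@d,"across",p@n-c)
# board -x end and post, seen in the top view
mt=arm.camera_model("top")
print("centre from top", np.array([578.12,-146.6])@d, np.array([578.12,-146.6])@n-c)
E
```

```text
psi [np.float32(1.6368161), np.float32(1.6351246)]
edge y -508.0745 -625.9881 width 117.91364
lipTop [572.10061065 -57.65600509] along -94.79331041270568 across -0.09968229764808711
boardend [568.16482139   3.77078287] along -33.240605377199216 across -0.17284675604855693
nose [ 581.57793839 -204.66354146] along -242.10597974375293 across 0.017403269023361645
noseL [ 561.54709906 -205.94582997] along -242.08097935112863 across 20.089228724666896
noseR [ 602.44562701 -203.32768144] along -242.13202460390104 across -20.892983810316764
blkL [532.83378993 -60.18484235] along -94.75941315804236 across 39.248470563594196
blkR [612.1027979  -55.07980922] along -94.82784247573099 across -40.18472481890558
centre from top -183.94050227016209 -0.3135563710332008
```

```bash
cat >> h.py <<'E'
PS=1.636; D=np.array([np.cos(PS),np.sin(PS)]); N=np.array([-D[1],D[0]])
def J(x,y,z): return np.r_[D*(-167+x)+N*(-567.03+y),z]
RJ=R(PS-np.pi/2)
def st(t=""):
    o=arm.get_obs(); p=o["position"]
    print(t,"t%.2f"%o["time"],"jig x %.2f y %.2f z %.2f"%(p[:2]@D+167,p[:2]@N+567.03,p[2]),"F jx %.2f jy %.2f z %.2f"%(o["force"][:2]@D,o["force"][:2]@N,o["force"][2]),"w %.1f"%o["grip_width"]); return o
E
python3 - <<'E'
from h import *
B=R(1.602)
arm.move_to([604,239.5,110],B); st("above")
print(arm.movel([604,239.5,17],100,f_stop=6)); st("down")
arm.grip(40); st("grip")
arm.movel([604,239.5,120],150); st("up")
arm.move_to(J(-5,0,110),RJ)
arm.movel(J(-5,0,45),100); st("over")
m,i=cam("wrist"); cv2.imwrite("pics/w2.png",i)
E
```

```text
above t4.03 jig x 364.80 y -52.05 z 110.06 F jx 0.05 jy -0.85 z 0.85 w 87.1
False
down t5.11 jig x 366.92 y -51.71 z 17.74 F jx -0.34 jy -0.37 z -0.38 w 86.7
grip t5.83 jig x 366.68 y -51.30 z 17.02 F jx 0.89 jy 0.51 z -0.05 w 49.4
up t6.67 jig x 366.22 y -50.84 z 118.95 F jx 0.63 jy 0.70 z -1.00 w 49.6
over t8.87 jig x -4.93 y -0.42 z 45.45 F jx -0.12 jy 0.11 z -0.07 w 49.5
```

View pics/w2.png

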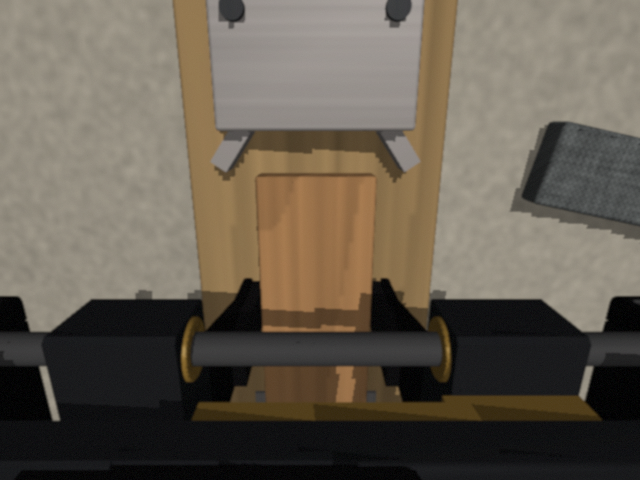

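Blank held straight and central: its front end is at v≈175 and u 257–375, between guides centred on u≈316. I'll lower it and slide it in.

```bash
python3 - <<'E'
from h import *
m=arm.camera_model("wrist"); p=ray(m,316,175,41); q=ray(m,316,130,38)
fr=p[:2]@D+167; print("front end",fr,"y",p[:2]@N+567.03,"lip",q[:2]@D+167)
print(arm.movel(J(-5,0,30),25,f_stop=3)); o=st("down"); z=o["position"][2]
print(arm.movel(J(14,0,z+.3),30,f_stop=4)); st("slid")
arm.hold(.2)
arm.grip(64); st("open")
m,i=cam("wrist"); cv2.imwrite("pics/w3.png",i)
E
```

```text
front end 54.558808723135826 y -0.4279371299309105 lip 72.00571208219758
True
down t9.44 jig x -5.03 y 0.13 z 31.90 F jx -0.26 jy 1.55 z 5.94 w 49.8
True
slid t9.68 jig x -4.66 y 0.14 z 31.90 F jx -0.21 jy -0.35 z 4.09 w 49.6
open t10.47 jig x -4.82 y 0.68 z 31.53 F jx -0.28 jy 0.32 z -0.16 w 63.8
```

View pics/w3.png

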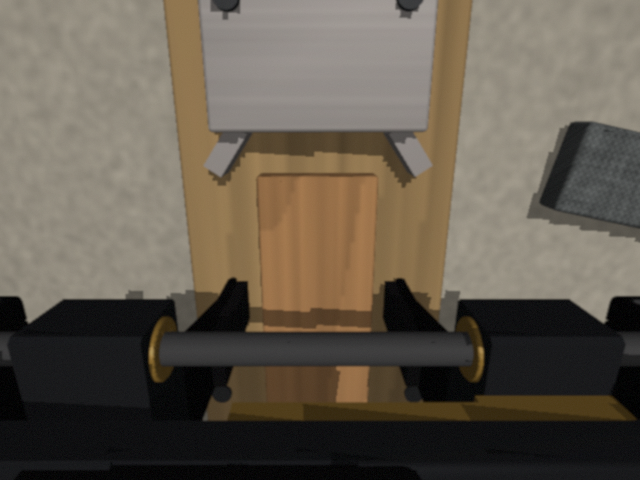

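The f_stop tripped at once, because the downward press was relieving. The blank is flat on the bed with its front at about x=55. I'll regrip and slide it on, then locate the post.

```bash
python3 - <<'E'
from h import *
arm.grip(40); st("regrip")
print(arm.movel(J(15,0,32),30,f_stop=6)); st("slid")
arm.grip(64); st("open")
arm.movel(J(15,0,110),150); st("up")
arm.move_to(J(-30,0,180),RJ); arm.hold(.2)
m,i=cam("wrist"); cv2.imwrite("pics/w4.png",i)
import pickle; pickle.dump(m,open("w4.pkl","wb"))
a=cv2.imread("pics/top0.png")[190:270,390:470]; s=cv2.imread("pics/scene0.png")[305:385,240:320]
c=np.hstack([cv2.resize(a,None,fx=5,fy=5,interpolation=0),cv2.resize(s,None,fx=5,fy=5,interpolation=0)])
c=np.clip(c*1.8,0,255).astype(np.uint8); cv2.imwrite("pics/crop.png",c)
E
```

```text
regrip t10.95 jig x -4.81 y 0.58 z 31.60 F jx -0.48 jy 0.27 z -0.62 w 49.6
False
slid t11.76 jig x 14.77 y -0.01 z 32.00 F jx 0.19 jy 0.27 z -0.42 w 49.6
open t12.36 jig x 14.99 y -0.00 z 32.01 F jx 1.04 jy 0.54 z 0.06 w 64.2
up t13.03 jig x 14.88 y 0.47 z 109.29 F jx 0.92 jy 0.44 z -0.08 w 64.2
```

View pics/w4.png

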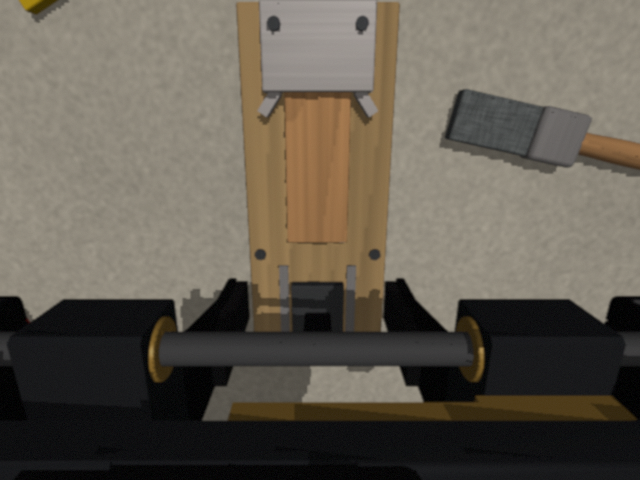

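View pics/crop.png

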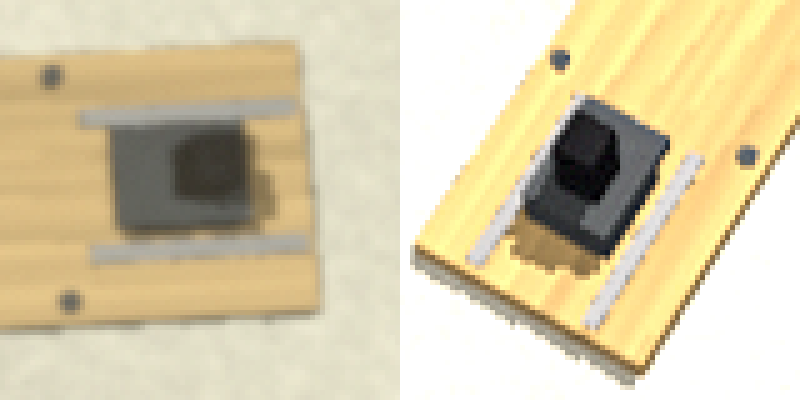

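Wrist view: the blank lies straight with its front at the lip. The toe's nose edge is at v≈282, and the front foot of the post at v≈315. In the top crop the post spans u≈424–439.

```bash
python3 - <<'E'
from h import *; import pickle
m=pickle.load(open("w4.pkl","rb")); mt=arm.camera_model("top")
def s(n,p): print(n,p[:2]@D+167,p[:2]@N+567.03)
s("nose w",ray(m,316,282,41)); s("postfront w",ray(m,316,315,41)); s("blank rear w",ray(m,316,242,27))
s("nose t",ray(mt,412.6,225.6,41)); s("postfront t(41)",ray(mt,424.6,224,41)); s("postrear t(80)",ray(mt,439.6,222.5,80))
E
```

```text
nose w -75.51718109003082 0.9842332266381391
postfront w -105.91034995759026 0.9736537716877365
blank rear w -45.411381851342355 1.011183431547579
nose t -77.8189139761771 0.43577525089392566
postfront t(41) -103.57630085513489 -1.5409751953563955
postrear t(80) -124.3275755962186 2.5470855563502255
```

```bash
python3 - <<'E'
from h import *
arm.move_to(J(-114,0,125),RJ); arm.movel(J(-114,0,60),100,f_stop=8); st("at post")
arm.grip(10); st("grip")
arm.movel(J(-84,0,60),40); st("a"); arm.hold(.2); st("a+")
for x in (-82,-80,-78,-76):
    arm.movel(J(x,0,60),8); st("b")
arm.hold(.1); st("hold")
E
```

```text
at post t14.98 jig x -114.00 y -0.41 z 60.53 F jx 0.27 jy 0.76 z 0.45 w 64.1
grip t15.77 jig x -114.02 y -0.32 z 60.06 F jx -1.01 jy -2.85 z -2.37 w 21.7
a t16.67 jig x -85.00 y -0.29 z 60.07 F jx -4.00 jy -4.56 z -4.13 w 21.7
a+ t16.87 jig x -85.04 y -0.26 z 60.05 F jx -3.45 jy -3.57 z -3.80 w 21.8
b t17.27 jig x -83.56 y -0.26 z 60.05 F jx -5.72 jy -5.10 z -3.66 w 21.7
b t17.67 jig x -81.57 y -0.29 z 60.09 F jx -4.46 jy -5.32 z -3.85 w 22.1
b t18.07 jig x -79.57 y -0.25 z 60.04 F jx -4.85 jy -4.42 z -4.51 w 21.8
b t18.47 jig x -77.60 y -0.25 z 60.05 F jx -5.17 jy -4.36 z -4.04 w 22.0
hold t18.57 jig x -77.58 y -0.24 z 60.03 F jx -4.22 jy -4.31 z -4.83 w 21.8
```

```bash
python3 - <<'E'
from h import *
def meas(x):
    P=[];F=[]
    for _ in range(4):
        arm.hold(.03); o=arm.get_obs(); P.append(o["position"][:2]@D+167); F.append(o["force"][:2]@D)
    return np.mean(P),np.mean(F),o["time"]
c=-76; l0=None; hist=[]
arm.movel(J(-73,0,60),15); c=-73
p,f,t=meas(c); l0=c-p; f0=f; print("free lag %.2f F %.2f"%(l0,f0))
while c<-36:
    step=1.0 if not hist or hist[-1][1]<.6 else .5
    c+=step; arm.movel(J(c,0,60),8); p,f,t=meas(c); dl=c-p-l0; hist.append((p,dl))
    print("t%.1f c %.1f p %.2f dlag %.2f dF %.2f"%(t,c,p,dl,f0-f))
    g=[h for h in hist if h[0]<p-1.0]
    if dl>1.7 or f0-f>8: break
st("end")
E
```

```text
free lag 1.41 F -4.76
t19.5 c -72.0 p -73.61 dlag 0.19 dF 0.98
t19.9 c -71.0 p -72.66 dlag 0.25 dF 0.48
t20.3 c -70.0 p -71.66 dlag 0.25 dF 0.78
t20.7 c -69.0 p -70.67 dlag 0.26 dF 0.76
t21.1 c -68.0 p -69.66 dlag 0.25 dF 0.30
t21.5 c -67.0 p -68.77 dlag 0.36 dF 1.15
t21.9 c -66.0 p -67.86 dlag 0.44 dF 1.22
t22.3 c -65.0 p -66.84 dlag 0.42 dF 1.38
t22.7 c -64.0 p -65.87 dlag 0.45 dF 0.73
t23.1 c -63.0 p -64.87 dlag 0.46 dF 0.92
t23.5 c -62.0 p -63.87 dlag 0.45 dF 0.90
t23.9 c -61.0 p -62.85 dlag 0.44 dF 1.46
t24.4 c -60.0 p -61.87 dlag 0.45 dF 1.51
t24.8 c -59.0 p -60.86 dlag 0.45 dF 1.45
t25.2 c -58.0 p -59.87 dlag 0.45 dF 0.80
t25.6 c -57.0 p -58.88 dlag 0.46 dF 1.20
t26.0 c -56.0 p -57.88 dlag 0.46 dF 1.39
t26.4 c -55.0 p -56.89 dlag 0.48 dF 1.37
t26.8 c -54.0 p -55.87 dlag 0.46 dF 1.31
t27.2 c -53.0 p -55.11 dlag 0.70 dF 1.68
t27.6 c -52.5 p -54.80 dlag 0.89 dF 2.84
t28.0 c -52.0 p -54.41 dlag 1.00 dF 2.74
t28.4 c -51.5 p -54.00 dlag 1.09 dF 2.87
t28.8 c -51.0 p -53.57 dlag 1.16 dF 3.41
t29.1 c -50.5 p -53.14 dlag 1.23 dF 3.16
t29.5 c -50.0 p -52.71 dlag 1.30 dF 3.48
t29.9 c -49.5 p -52.28 dlag 1.36 dF 3.53
t30.3 c -49.0 p -51.90 dlag 1.49 dF 3.78
t30.7 c -48.5 p -51.44 dlag 1.53 dF 4.46
t31.1 c -48.0 p -51.03 dlag 1.61 dF 4.51
t31.4 c -47.5 p -50.60 dlag 1.69 dF 4.53
t31.8 c -47.0 p -50.20 dlag 1.79 dF 4.87
end t31.82 jig x -50.20 y -0.21 z 60.08 F jx -9.52 jy -4.94 z -5.59 w 21.8
```

The ejector was touched at p≈-55.7, so the stop is expected near p≈-48.7. I'll continue in fine steps until the progress knees.

```bash
python3 - <<'E'
from h import *
def meas():
    P=[];F=[]
    for _ in range(4):
        arm.hold(.03); o=arm.get_obs(); P.append(o["position"][:2]@D+167); F.append(o["force"][:2]@D)
    return np.mean(P),np.mean(F),o["time"]
c=-47.; pp=-50.2; firm=0; ps=[]
while c<-42.5:
    c+=.4; arm.movel(J(c,0,60),6); p,f,t=meas(); r=(p-pp)/.4; pp=p
    dl=c-p-1.41; firm=firm+1 if r<.5 else 0
    print("t%.1f c %.1f p %.2f rate %.2f dlag %.2f F %.2f"%(t,c,p,r,dl,f))
    if firm>=2 or dl>2.9 or f<-15: break
E
```

```text
t32.2 c -46.6 p -49.86 rate 0.85 dlag 1.85 F -9.72
t32.6 c -46.2 p -49.51 rate 0.88 dlag 1.90 F -10.12
t33.0 c -45.8 p -49.18 rate 0.82 dlag 1.97 F -10.28
t33.4 c -45.4 p -48.85 rate 0.83 dlag 2.04 F -10.52
t33.7 c -45.0 p -48.53 rate 0.80 dlag 2.12 F -9.85
t34.1 c -44.6 p -48.38 rate 0.38 dlag 2.37 F -11.33
t34.5 c -44.2 p -48.26 rate 0.30 dlag 2.65 F -12.12
```

The stop came up firm at p≈-48.5. I'll unload the arm, release, back off and check.

```bash
python3 - <<'E'
from h import *
arm.movel(J(-47,0,60),6); st("unload")
arm.grip(60); st("open")
arm.movel(J(-47,0,130),100); st("up")
arm.move_to(J(-20,0,200),RJ); arm.hold(.2)
m,i=cam("wrist"); cv2.imwrite("pics/w5.png",i)
import pickle; pickle.dump(m,open("w5.pkl","wb")); st()
E
```

```text
unload t35.12 jig x -48.37 y -0.27 z 60.07 F jx -4.65 jy -3.83 z -3.41 w 21.7
open t36.03 jig x -47.00 y 0.00 z 60.00 F jx 0.17 jy 0.32 z -0.35 w 59.9
up t36.88 jig x -47.00 y 0.42 z 129.40 F jx 0.13 jy 0.68 z 0.22 w 60.6
 t37.53 jig x -20.44 y 0.69 z 198.63 F jx -1.31 jy 1.05 z 0.04 w 60.0
```

View pics/w5.png

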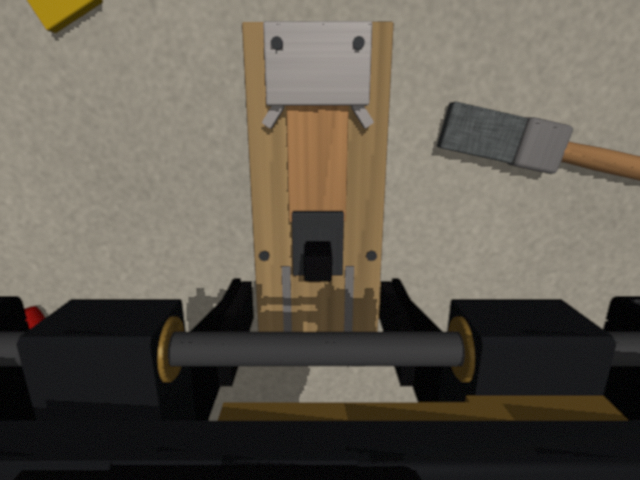

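The blank is straight under the lip, with the toe's nose over its rear end at v≈212. A quick numeric check for spring-back comes before handing in.

```bash
python3 - <<'E'
from h import *; import pickle
m=pickle.load(open("w5.pkl","rb"))
p=ray(m,316,212,41); w=ray(m,316,282,41)
n=p[:2]@D+167; print("nose now",n,"moved",n+75.5,"expected",114-48.4)
h=cv2.cvtColor(cv2.imread("pics/w5.png"),cv2.COLOR_BGR2HSV)
for v in (125,150,190):
    row=h[v,270:366]; print(v,[int(x) for x in row[:,0]][::6])
for u,v in((288,120),(348,120),(288,205),(348,205)):
    q=ray(m,u,v,27); print((q[:2]@D+167).round(1),(q[:2]@N+567.03).round(1))
arm.hold(.5); st(); arm.sign_off()
E
```

```text
nose now -12.674007306381242 moved 62.82599269361876 expected 65.6
125 [11, 17, 18, 15, 15, 14, 15, 14, 15, 15, 15, 15, 15, 17, 18, 18]
150 [18, 18, 17, 15, 15, 15, 15, 15, 15, 15, 15, 15, 15, 17, 17, 18]
190 [18, 18, 18, 15, 15, 15, 15, 15, 15, 15, 15, 15, 15, 18, 18, 18]
60.5 23.8
60.4 -24.8
-9.8 25.5
-9.8 -26.5
 t38.03 jig x -20.03 y 0.00 z 200.01 F jx 0.33 jy 0.54 z -0.21 w 60.1
the job is handed in; nothing more can be done
```

I clamped the blank and handed the job in at t ≈ 38 s. I laid it flat on the bed, slid it endways under the lip, then pushed the toe up by its post in small steps.

- **Feel of the stop:** the ejector was first touched at tool x ≈ -55.7 mm. The stop came up firm about 7 mm further on, at ≈ -48.5 mm. I stopped about 0.3 mm into it, at an estimated 6–7 N on the block. That is worked out from how far the arm lagged its command, because the block force itself could not be read. I then eased off, released the post and moved clear.
- **Seating:** the last wrist picture shows the blank straight, within about 0.5 mm of the middle, with the toe's nose over its rear end.
- **A check that disagreed:** with the arm away, the picture puts the toe's travel at 62.8 mm, against 65.6 mm by the hand. The first camera reading, -75.5 mm, was itself about 2 mm off the top view's -77.8 mm. The nose now reads -12.7 mm against about -12 mm expected, so I saw no sign of the 7 mm spring-back. Camera error is about 2 mm, so a spring-back of 1–2 mm could not be ruled out.
- **Blank laid short at first:** the first slide-in stopped at once on a false force trigger, so I gripped the blank again and repeated it.
- **Rest of the table:** I touched nothing else that I know of, but did not re-measure the other objects.

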